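# Drift a flange bearing into line and fit its screws

## Task

The square flange bearing is held to its pedestal by one loosely fitted screw and has swung a little on it, so its other three holes do not line up with those in the plate below. First push the taper drift from the wooden block straight down through the hole diagonally opposite the fitted screw, right home until its shoulder sits on the flange, to draw the holes into line; then fit the two cap screws from the block in the two remaining holes, heads down on the flange. Leave the drift standing in its hole, and do not disturb the oil can or the tray of nuts.

Things in the scene. Friction and masses are not known exactly. Their poses are not given: they have to be found in the camera images.
- flange (a joint): Swing of the flange about the fitted screw, rad, positive counter-clockwise seen from above; 0 is exactly in line, it starts 0.034 to 0.046 out and stops at -0.06 and 0.06. Only dry friction (0.25 N m) resists it; it stays where it is left.
- fitted_screw (a point): Centre of the head (18 mm across, 12 mm high, on the flange's upper face) of the cap screw already fitted: the flange's pivot, fixed. The side holes lie 92 mm and the diagonal hole 130 mm from it. The pedestal, a grey welded steel stand bolted to the bench, is 160 x 194 mm, its 10 mm top plate's upper face 55 mm above the bench; below the plate it is open to the bench (45 mm).
- plate_far (a point): Centre of the pedestal plate's hole diagonally opposite the fitted screw, at the plate's upper face (55 mm above the bench, under the flange). 14 mm diameter, through the 10 mm plate; z up. Fixed: the drift's final axis.
- plate_side_a (a point): Centre of one of the plate's two side holes, at the plate's upper face; 14 mm diameter, z up. Fixed.
- plate_side_b (a point): Centre of the plate's other side hole, as plate_side_a.
- flange_far (a point): Centre of the flange's hole diagonally opposite the fitted screw, at the flange's upper face (70 mm above the bench); 14 mm diameter, z up, moves with the flange; starts 4.4 to 6 mm from plate_far. The flange is a 117 mm square of grey cast iron, 15 mm thick, with holes on a 92 mm square; its round bearing (88 mm across) rises 19 mm above the face, the inner ring 30 mm.
- flange_side_a (a point): Centre of the flange's hole above plate_side_a, at the flange's upper face; 14 mm diameter. Starts 3 to 4.3 mm out of line with it.
- flange_side_b (a point): Centre of the flange's hole above plate_side_b, at the flange's upper face; 14 mm diameter. Starts 3 to 4.3 mm out of line with it.
- block_top (a point): Centre of the upper face of the fixed wooden block (160 mm along its x, 60 mm along its y, 64 mm high) that holds the drift and the two screws upright in a row of three 14 mm holes at -50 (drift), 0 and 50 mm (screws) along its x. z up.
- drift_grip (a point): Taper drift of bare steel, 113 mm long, 150 g, standing tip down in the block. The point is the middle of its round knurled handle (18 mm diameter, 55 mm long), z from tip to handle. 27.5 mm below it is the flat shoulder, resting on the block; under that the pin is 13.5 mm in diameter for 28 mm, then tapers over 30 mm to a 4 mm tip, 85.5 mm below the point.
- screw_1_head (a point): M12 x 40 socket cap screw, dark steel, 60 g, standing in a 32 mm deep hole of the block with the underside of its head 8 mm above the block's top. The point is the centre of its head (18 mm diameter, 12 mm high), z up along the screw. The shank below is 12 mm in diameter and 40 mm long, its last 5 mm tapered to 8 mm. The two screws are alike: either may go in either side hole.
- screw_2_head (a point): The other, identical cap screw: centre of its head, as screw_1_head.
- oil_can: Round white oil can, 53 mm diameter, 150 mm high, standing at the left; leave alone. Origin at the centre of its underside.
- nut_tray: Blue tray of nuts, 150 x 100 x 45 mm, at the right; leave alone. Origin at the centre of its underside.

How it is judged (in metres and radians):
On the way:
1. the drift is home in the diagonal hole with the flange drawn into line, before either screw is started in its hole (horizontal distance between drift_grip and plate_far below 0.004 m and z of drift_grip in the frame of flange_far between 0.024 and 0.0305 m and angle between drift_grip's own z axis and vertical below 0.06 rad and value of joint flange between -0.016 and 0.016 rad and not ((horizontal distance between screw_1_head and plate_side_a below 0.008 m and z of screw_1_head in the frame of flange_side_a below 0.036 m) or (horizontal distance between screw_1_head and plate_side_b below 0.008 m and z of screw_1_head in the frame of flange_side_b below 0.036 m) or (horizontal distance between screw_2_head and plate_side_a below 0.008 m and z of screw_2_head in the frame of flange_side_a below 0.036 m) or (horizontal distance between screw_2_head and plate_side_b below 0.008 m and z of screw_2_head in the frame of flange_side_b below 0.036 m))), for 0.2 s.
At the end, for the whole second after the job is handed in: Drift upright in the diagonal hole (within 4 mm of plate_far, 0.06 rad; shoulder within 3 mm of the flange); flange in line within 0.016 rad; a cap screw in each side hole (within 4 mm of its centre, 0.07 rad; head within 2.5 mm of the flange); all released and at rest (horizontal distance between drift_grip and plate_far below 0.004 m and z of drift_grip in the frame of flange_far between 0.024 and 0.0305 m and angle between drift_grip's own z axis and vertical below 0.06 rad and value of joint flange between -0.016 and 0.016 rad and ((horizontal distance between screw_1_head and plate_side_a below 0.004 m and z of screw_1_head in the frame of flange_side_a between 0.003 and 0.0085 m and angle between each of screw_1_head, screw_2_head's own z axis and vertical below 0.07 rad and horizontal distance between screw_2_head and plate_side_b below 0.004 m and z of screw_2_head in the frame of flange_side_b between 0.003 and 0.0085 m) or (horizontal distance between screw_1_head and plate_side_b below 0.004 m and z of screw_1_head in the frame of flange_side_b between 0.003 and 0.0085 m and angle between each of screw_1_head, screw_2_head's own z axis and vertical below 0.07 rad and horizontal distance between screw_2_head and plate_side_a below 0.004 m and z of screw_2_head in the frame of flange_side_a between 0.003 and 0.0085 m)) and linear speed of each of drift, screw_1, screw_2 below 0.02 m/s); the robot touches nothing.
It fails at once if the oil can is moved by more than 30 mm (distance of oil_can from where it was at the start of the episode above 0.03 m).
It fails at once if the tray of nuts is moved by more than 30 mm (distance of nut_tray from where it was at the start of the episode above 0.03 m).
It also fails if it takes over 69 s, if anything falls off the work surface, if the arm or the gripper's body presses on something with over 40 N, if the wrist force passes 120 N, or if a joint passes its speed limit or range.

## Robot

A 6-joint arm with a two-finger parallel gripper is mounted at the origin on the work surface. World frame = base frame: x ahead of the robot, y to its left, z up, the work surface at z = 0. Lengths are in m, angles in degrees, forces in N, time in s.
With the tool pointing down it reaches from about 0.4 to 0.825 m from the base axis. Payload 7 kg.
Tool frame: the origin (TCP) lies at the very end of the fingers, on their centre line; the grasp point (between the pads) lies 19 mm behind it (r.hold_point_z is the distance from the TCP to the grasp point, in m); z points along the fingers, y is the line along which they close (so a half turn about z gives the same grasp; the last joint's range is limited). The gripper opens to 88 mm and grips with 3 to 60 N. Pads are 19 mm wide; open, the fingers measure 130 mm over their backs; the gripper's body (78 mm by 193 mm) begins 47 mm behind the grasp point.
Start: joints at [86.064, 20.546, 0.682, 0, -70.136, -16.507], TCP at [0.236, 0.632, 0.227] pointing down, gripper open.
Joint ranges: [-176.03, 176.03], [-82.01, 121.73], [-58.28, 71.71], [-173.87, 95.51], [-174.79, -0.11], [-173.66, 173.66]. Speed limits (degrees/s): [136.94, 136.94, 172.46, 180, 180, 180].

## Interface

Orientations are given as [roll, pitch, yaw] about the fixed x, y, z axes, in that order (R = Rz(yaw) Ry(pitch) Rx(roll)).
In Python, from plant import telemetry, vision, workorder, r gives the robot as it stands.
- The arm moves only by the tool move_arm, never from a script. Its argument "plan" is a list of rows, each a list of 7 numbers: the opening, from -1 (shut) to 1 (fully open), so that 0 is half open, then the shift along the world's x, y, z in m, then the turn, a rotation vector about the world's x, y, z in degrees. In form: [[fingers, dx, dy, dz, ax, ay, az], ...]. A call has 1 to 20 rows; each row shifts and turns the commanded pose from where the row before left it; what a row does not reach is not made up. A row lasts 1/8 s, in which the tool goes at most 62.5 mm and 10.7 degrees, less where a joint would pass 70% of its speed; a pose out of reach is approached as far as the arm can. A call is refused whole if a number of a shift passes 0.0625 or a number of a turn 10.7, either way. A call with a gripper value outside its range is refused whole. The fingers move at their own pace and stop on an object; "force" is the grip in N (left out, the last holds). Time passes only in rows, so rows that do not move let the fingers close. It gives the time, the measured TCP pose, the force, the opening and the grip force at its end, in the units of the state.
- telemetry.get_state(): the state, without advancing time (a new reading comes with each control period).
- vision.capture(name): name is "side" or "top"; returns a dict with "img" (420x560x3 uint8, red, green, blue), "depth" (420x560 float32, m along the optical axis (not along the pixel's ray), 0 where there is no reading), "intrinsics" (3x3 intrinsics, pixels), "D" ([k1, k2, p1, p2, k3] as OpenCV has them; the pictures are not rectified), "R" (3x3) and "t" (3): a world point X has camera coordinates R X + t. Camera axes: x right, y down, z forward; pixel columns grow to the right and rows downward; lengths in m; the calibration is good to about 2 mm. A picture is of the moment at which its call begins.
- workorder.close_job(): hands the job in; it is judged then, once.
The state is a dict: "time_s": time; "joints": joint angles; "qd": joint speeds; "joint_torque": joint torques, N m; "tcp_pos": TCP position; "eef_rot": TCP orientation; "contact_force": force on the tool from outside, world axes, zero at the start; "moment": the same for the moment, N m; "gripper_width": finger opening in m; "gripper_force": force on a finger pad.
Only numpy, scipy, OpenCV 4.12 (cv2) and the standard library are available. Lean on these libraries where they do the work, as an engineer would, in place of code of your own. Each camera call takes 0.05 s, during which the arm holds its last target. There are 200 camera calls.

## Working session

There is one attempt and no reset: what is moved stays moved. The work goes in short steps, Python scripts to look and compute and a tool call to move; the robot and the scene stay as the last step left them, time stands still between calls to the robot, and variables do not carry over. Pictures are saved under pics/ and viewed, at most 10 in all, crops included, and the job is handed in when it is done.

Besides the shell and the picture viewer there is one more tool, called after "Request:" as name(argument=value, ...), one argument or row to a line, values as JSON. move_arm: Moves the arm, as the interface text tells. Its arguments: {"type":"object","properties":{"plan":{"type":"array"},"force":{"type":"number"}},"required":["plan"]}

```bash
mkdir -p pics; ls; python3 - <<'E'
from plant import telemetry, vision, r
import cv2,numpy as np
s=telemetry.get_state();print(s)
for n in("side","top"):
    c=vision.capture(n);cv2.imwrite(f"pics/{n}0.png",c["img"][:,:,::-1]);np.savez(f"{n}0.npz",**c)
    print(n,c["intrinsics"],c["D"],c["R"],c["t"],-np.array(c["R"]).T@c["t"])
E
```

```text
pics
{'time_s': 0.0, 'joints': array([ 8.60631456e+01,  2.05896995e+01,  6.34734603e-01, -2.20258663e-02,
       -7.01363979e+01, -1.65063205e+01]), 'qd': array([ 0.03550162,  0.01021025, -0.00887082,  0.04686604,  0.0045249 ,
       -0.02372854]), 'joint_torque': array([ 3.24154826e-04, -5.82714415e+01,  2.93053883e+01,  6.99757263e+00,
        7.02723657e-03, -1.67411736e-04]), 'tcp_pos': array([0.23561186, 0.63201967, 0.22564359]), 'eef_rot': array([ 1.79906519e+02, -6.10822638e-03, -2.04506704e+01]), 'contact_force': array([ 0.0101236 , -0.31936364,  0.34227671]), 'moment': array([ 0.01764098,  0.03877459, -0.01703363]), 'gripper_force': 0.0, 'gripper_width': 0.0875306252392659}
side [[386.31009036   0.         275.83658834]
 [  0.         386.31009036 210.5918844 ]
 [  0.           0.           1.        ]] [-0.0880341  0.         0.         0.         0.       ] [[ 0.80780799 -0.58915917  0.01837707]
 [-0.26616931 -0.39241266 -0.88043524]
 [ 0.52592789  0.70633121 -0.47381017]] [-0.44384534  0.22027954  0.69189446] [ 0.05328688 -0.66376173  0.52992508]
top [[445.42093866   0.         288.35593145]
 [  0.         445.42093866 212.85865301]
 [  0.           0.           1.        ]] [-0.11074317  0.          0.          0.          0.        ] [[ 0.02484705 -0.99937474 -0.02515469]
 [-0.98097921 -0.01952857 -0.193128  ]
 [ 0.19251601  0.02947489 -0.98085107]] [0.00295585 0.53384438 1.06166483] [ 0.31922931 -0.01791324  1.14450973]
```

View pics/top0.png

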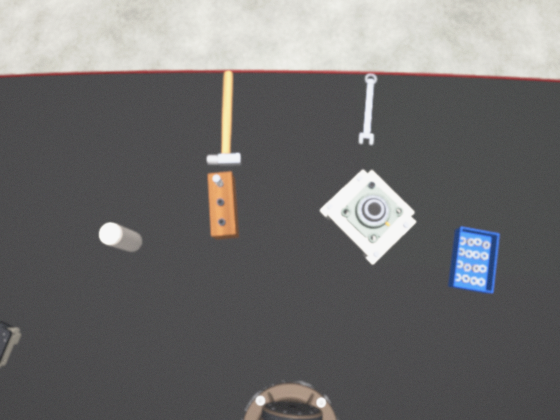

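View pics/side0.png

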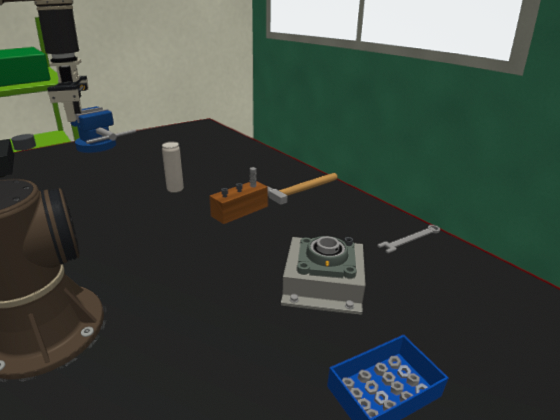

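The top view shows the block at (221,204) with the drift at (216,178) and screws at (221,202) and (222,222). The flange is at (373,210), with corners near (372,184), (346,212), (401,212) and (373,238). The side view shows the same things, with the flange at (327,255) and the block at (240,198). I'll enlarge both.

```bash
python3 - <<'E'
import cv2,numpy as np
t=np.load("top0.npz")["img"][:,:,::-1];s=np.load("side0.npz")["img"][:,:,::-1]
f=lambda im,x,y,w,h,k:cv2.resize(im[y:y+h,x:x+w],None,fx=k,fy=k,interpolation=cv2.INTER_CUBIC)
a=f(t,318,165,100,100,4);b=f(s,277,225,100,100,4)
c=f(t,200,165,50,50*8//8,4);c=f(t,195,165,57,80,4);d=f(s,203,160,80,65,4)
p=np.zeros((600,800,3),np.uint8);
W=np.hstack([f(t,318,165,100,70+30,4),f(s,277,225,100,100,4)])
cv2.imwrite("pics/z1.png",W)
H=np.zeros((320,560,3),np.uint8);H[:320,:228]=c;H[:260,230:550]=d
cv2.imwrite("pics/z2.png",H)
E
```

```text
(no output)
```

View pics/z1.png

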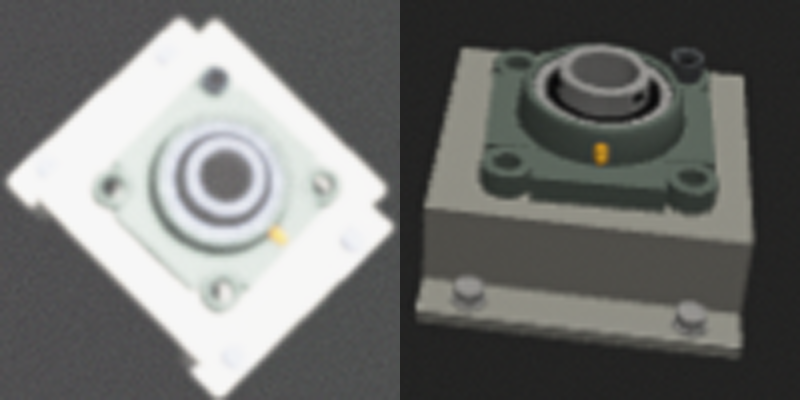

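View pics/z2.png

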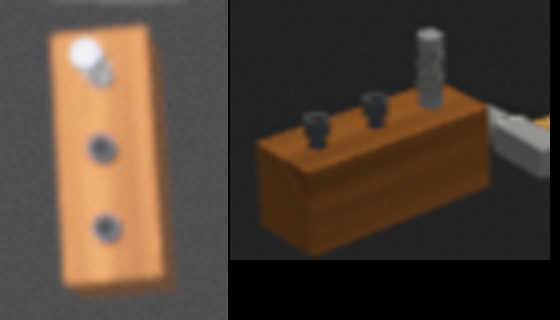

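The enlarged views show the fitted screw (dark head) at about top pixel (371.5,185), so the diagonal hole is at (373,238), with the side holes at (346,212) and (398,211). The second picture shows the drift at the far end of the block and the two screws toward the robot. Next I'll rectify both cameras onto metric planes and measure.

```bash
cat > h.py <<'E'
import cv2,numpy as np
from plant import telemetry,vision
def cap(n,k=4):
    cs=[vision.capture(n) for _ in range(k)];c=dict(cs[0]);c["img"]=np.mean([x["img"] for x in cs],0).astype(np.uint8)
    d=np.array([x["depth"] for x in cs]);c["depth"]=np.median(d,0);return c
def proj(c,X):
    R=np.array(c["R"]);p,_=cv2.projectPoints(np.float64(X).reshape(-1,1,3),cv2.Rodrigues(R)[0],np.float64(c["t"]),c["intrinsics"],np.float64(c["D"]));return p[:,0]
def rays(c,px):
    u=cv2.undistortPoints(np.float64(px).reshape(-1,1,2),c["intrinsics"],np.float64(c["D"]))[:,0]
    R=np.array(c["R"]);return -R.T@c["t"],np.c_[u,np.ones(len(u))]@R
def plane(c,px,z):
    o,d=rays(c,px);return o+d*((z-o[2])/d[:,2])[:,None]
def tri(ca,pa,cb,pb):
    oa,da=rays(ca,pa);ob,db=rays(cb,pb);out=[]
    for a,b in zip(da,db):
        M=np.c_[a,-b];k=np.linalg.lstsq(M,ob-oa,rcond=None)[0];P,Q=oa+a*k[0],ob+b*k[1];out.append(np.r_[(P+Q)/2,np.linalg.norm(P-Q)])
    return np.array(out)
def rect(c,cx,cy,z,half,pm):  # metric map: rows down = -x, cols right = -y ; pm px per mm
    n=int(2*half*1000*pm);i=np.arange(n)/(pm*1000)-half
    yy,xx=np.meshgrid(cy-i,cx-i);p=proj(c,np.dstack([xx,yy,np.full_like(xx,z)]).reshape(-1,3)).astype(np.float32).reshape(n,n,2)
    return cv2.remap(c["img"],p[:,:,0],p[:,:,1],cv2.INTER_CUBIC)
def load(f): return dict(np.load(f))
E
python3 - <<'E'
from h import *
np.set_printoptions(precision=4,suppress=True)
T=cap("top",6);S=cap("side",6);np.savez("T.npz",**T);np.savez("S.npz",**S)
up=lambda x,y,X,Y:((x+.5)/4-.5+X,(y+.5)/4-.5+Y)
# fitted, diag, left(+y), right
pt=[up(215,79,318,165),up(221,292,318,165),up(113,189,318,165),up(322,186,318,165)]
ps=[up(688,60,177,225),up(508,161,177,225),up(516,62,177,225),up(693,180,177,225)]
print("flange tri");print(tri(T,pt,S,ps));print(plane(T,pt,.07));print(plane(S,ps,.07))
# drift top, s1(mid), s2(near)
pt=[up(85,53,195,165),up(102,149,195,165),up(107,229,195,165)]
ps=[up(431-230,34,203,160),up(375-230,99,203,160),up(316-230,118,203,160)]
print("block tri");print(tri(T,pt,S,ps))
for c,n in((T,"T"),(S,"S")):
    o=plane(c,pt if n=="T" else ps,.084);print(o)
cx,cy=.513,-.205
cen=plane(T,[(373,210)],.07)[0];print(cen)
c=np.round(cen,3);W=np.hstack([rect(T,c[0],c[1],.07,.1,2),rect(S,c[0],c[1],.07,.1,2)])
print(c);cv2.imwrite("pics/r1.png",W[:,:,::-1])
E
```

```text
flange tri
[[ 0.6046 -0.1895  0.0799  0.0017]
 [ 0.474  -0.1935  0.0695  0.0026]
 [ 0.5357 -0.1271  0.0709  0.0011]
 [ 0.5411 -0.257   0.0678  0.0021]]
[[ 0.6065 -0.1905  0.07  ]
 [ 0.4729 -0.1927  0.07  ]
 [ 0.5354 -0.1269  0.07  ]
 [ 0.5399 -0.2559  0.07  ]]
[[ 0.6176 -0.1794  0.07  ]
 [ 0.4748 -0.1945  0.07  ]
 [ 0.5372 -0.1263  0.07  ]
 [ 0.5399 -0.2593  0.07  ]]
block tri
[[0.6034 0.1888 0.1193 0.0017]
 [0.5521 0.1817 0.0848 0.0016]
 [0.5022 0.1758 0.0857 0.0015]]
[[0.6124 0.1963 0.084 ]
 [0.5515 0.1822 0.084 ]
 [0.5018 0.1764 0.084 ]]
[[0.6516 0.2619 0.084 ]
 [0.5538 0.183  0.084 ]
 [0.5046 0.1787 0.084 ]]
[ 0.5414 -0.1937  0.07  ]
[ 0.541 -0.194  0.07 ]
```

View pics/r1.png

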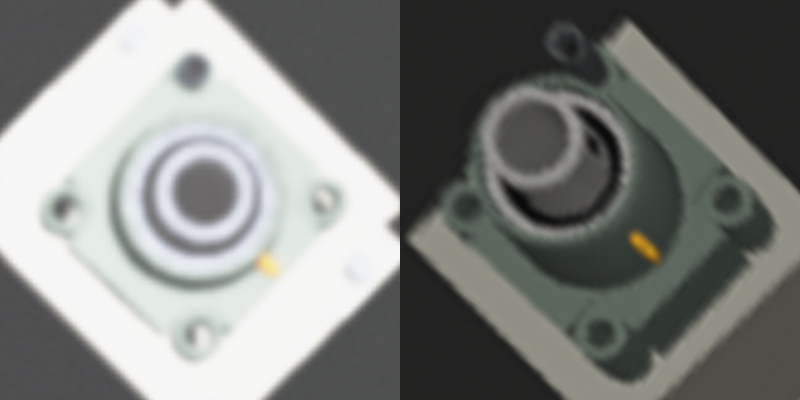

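Both views agree to about 1–3 mm. In the picture (2 px/mm) the top view shows the fitted head at (192,71), the diagonal hole at (195,337) and the side holes at (64,211) and (325,203). Next I'll get the pedestal yaw from its plate edges.

```bash
cat > e.py <<'E'
from h import *
T=load("T.npz");S=load("S.npz");cx,cy=.541,-.194
def edge(c,p0,p1,z=.055):
    # sample profiles across line p0-p1 (world xy) and fit a line to max-gradient points
    p0,p1=np.array(p0),np.array(p1);u=(p1-p0)/np.linalg.norm(p1-p0);n=np.array([-u[1],u[0]])
    s=np.linspace(0,np.linalg.norm(p1-p0),60);q=np.arange(-.012,.01201,.0005)
    P=p0+s[:,None,None]*u+q[None,:,None]*n
    px=proj(c,np.dstack([P,np.full(P.shape[:2],z)]).reshape(-1,3)).astype(np.float32).reshape(len(s),len(q),2)
    g=cv2.cvtColor(c["img"],cv2.COLOR_RGB2GRAY).astype(np.float32);v=cv2.remap(g,px[:,:,0],px[:,:,1],cv2.INTER_LINEAR)
    d=np.abs(np.diff(cv2.GaussianBlur(v,(9,1),2),axis=1));w=d**2;e=(w*(q[:-1]+.00025)).sum(1)/w.sum(1)
    for _ in range(3):
        k=np.polyfit(s,e,1);rr=e-np.polyval(k,s);m=abs(rr)<2*rr.std()+1e-5;s,e=s[m],e[m]
    a=np.degrees(np.arctan2(u[1],u[0])+np.arctan(k[0]));return a,rr.std()*1000,k[1]*1000,len(s)
W=lambda x,y:(cx+.1-y/2000,cy+.1-x/2000)
print("T UR",edge(T,W(235,20),W(370,150)))
print("T UL",edge(T,W(20,110),W(130,10)))
print("S LL",edge(S,W(20,252),W(150,380)))
print("S UR",edge(S,W(240,40),W(370,165)))
for c,n in((T,"T flange"),(S,"S flange")):
    print(n,"LR flange",edge(c,W(225,345),W(340,230),.07),"UR",edge(c,W(215,65),W(330,180),.07),"LL",edge(c,W(60,225),W(170,340),.07),"UL",edge(c,W(60,190),W(180,70),.07))
E
python3 e.py
```

```text
T UR (np.float64(-135.75588046751525), np.float64(0.10974411314585769), np.float64(2.0790181060850847), 55)
T UL (np.float64(-45.32899417573942), np.float64(0.23502163380107957), np.float64(0.3451079812400595), 60)
S LL (np.float64(-135.23477832675445), np.float64(0.1370732526381728), np.float64(-2.6669345456154603), 54)
S UR (np.float64(-135.20423946601278), np.float64(0.13789536766448598), np.float64(5.571037609194289), 51)
T flange LR flange (np.float64(-43.10367608984127), np.float64(0.2605461893730453), np.float64(2.520404761215029), 49) UR (np.float64(-133.493306042146), np.float64(1.4912968882108248), np.float64(-3.096682030973624), 60) LL (np.float64(-133.92084482814576), np.float64(1.5641701577548799), np.float64(-4.211436566505248), 50) UL (np.float64(-43.56901783200787), np.float64(4.18142629641022), np.float64(-3.023683146118866), 60)
S flange LR flange (np.float64(-44.203758741171875), np.float64(0.502888744521162), np.float64(1.6050508866661146), 47) UR (np.float64(-133.14362880439393), np.float64(0.425702510907383), np.float64(1.0926624613775364), 47) LL (np.float64(-133.4438853119856), np.float64(0.6016006629344445), np.float64(-3.466877178610474), 57) UL (np.float64(-45.76428763961984), np.float64(4.034910376281992), np.float64(4.42849749345552), 59)
```

Pedestal yaw is about -45.4° and flange yaw about -43.3°. That puts the swing at about +2.2° (0.038 rad), inside the stated range.

| Point | Position (x, y) |
|---|---|
| Pivot | (.604,-.190) |
| plate_far | (.474,-.189) |
| flange_far | (.474,-.1937) |
| Side holes | (.539,-.124) and (.538,-.254) |
| Drift | (.602,.1885) |

Heights come out right: screw heads 85 mm, drift top 119 mm, flange 70 mm. Moving above the drift now.

Request:
move_arm(
  plan=[
    [0.14,0.0305,-0.037,0,0,0,2.31],
    [0.14,0.0305,-0.037,0,0,0,2.31],
    [0.14,0.0305,-0.037,0,0,0,2.31],
    [0.14,0.0305,-0.037,0,0,0,2.31],
    [0.14,0.0305,-0.037,0,0,0,2.31],
    [0.14,0.0305,-0.037,0,0,0,2.31],
    [0.14,0.0305,-0.037,0,0,0,2.31],
    [0.14,0.0305,-0.037,0,0,0,2.31],
    [0.14,0.0305,-0.037,0,0,0,2.31],
    [0.14,0.0305,-0.037,0,0,0,2.31],
    [0.14,0.0305,-0.037,0,0,0,2.31],
    [0.14,0.031,-0.0365,0,0,0,2.31],
    [0.14,0,0,0,0,0,0],
  ],
  force=20,
)

```text
time_s: 2.33
tcp_pos: [0.6037, 0.1864, 0.2261]
eef_rot: [180.0, 0.0, 7.1]
contact_force: [-0.3, 0.4, -1.4]
gripper_width: 0.0501
gripper_force: 0.0
```

Request:
move_arm(
  plan=[
    [0.14,-0.0015,0.002,-0.037,0,0,0.2],
    [0.14,0,0,-0.037,0,0,0],
    [0.14,0,0,-0.037,0,0,0],
    [0.14,0,0,-0.027,0,0,0],
    [0.14,0,0,-0.011,0,0,0],
    [0.14,0,0,0,0,0,0],
    [-0.6,0,0,0,0,0,0],
    [-0.7,0,0,0,0,0,0],
    [-0.7,0,0,0,0,0,0],
    [-0.7,0,0,0,0,0,0],
  ],
  force=15,
)

```text
time_s: 3.58
tcp_pos: [0.6009, 0.1904, 0.078]
eef_rot: [180.0, -0.0, 7.5]
contact_force: [2.7, -3.4, 0.8]
gripper_width: 0.0178
gripper_force: 15.0
```

Request:
move_arm(
  plan=[
    [-0.7,0,-0.001,0,0,0,0],
    [-0.7,0,0,0,0,0,0],
  ],
)

```text
time_s: 3.82
tcp_pos: [0.6011, 0.1901, 0.0779]
eef_rot: [-180.0, -0.0, 7.5]
contact_force: [0.4, -1.0, 3.3]
gripper_width: 0.0174
gripper_force: 15.0
```

```bash
python3 - <<'E'
from h import *
for i in range(3): s=telemetry.get_state();print(s["tcp_pos"],s["contact_force"],s["moment"],s["joints"]);vision.capture("top")
E
```

```text
[0.60105799 0.19010035 0.07790382] [ 0.43215732 -1.02080634  3.32591182] [-0.18237112  0.02494757 -0.06216379] [ 3.52654611e+01  2.36790394e+01 -1.56495619e+01  3.12415111e-03
 -5.06274272e+01  6.22081586e+01]
[0.6010235  0.19007903 0.07790085] [-0.65896579 -0.61240229  2.88062154] [-0.20691962 -0.05362628 -0.01030948] [ 3.52685892e+01  2.36792961e+01 -1.56520576e+01  9.06135688e-03
 -5.06325400e+01  6.22094213e+01]
[0.60104382 0.19009191 0.07787512] [-0.05900487 -0.47104238  3.80829854] [-0.15763546  0.0302231  -0.04530074] [ 3.52701104e+01  2.36829179e+01 -1.56514979e+01  1.24262636e-02
 -5.06305891e+01  6.22064479e+01]
```

Request:
move_arm(
  plan=[
    [-0.7,0,0,0.02,0,0,0],
    [-0.7,0,0,0.03,0,0,0],
    [-0.7,0,0,0.04,0,0,0],
    [-0.7,0,0,0.032,0,0,0],
    [-0.7,-0.013,-0.038,0,0,0,-0.8],
    [-0.7,-0.013,-0.038,0,0,0,-0.8],
    [-0.7,-0.013,-0.038,0,0,0,-0.8],
    [-0.7,-0.013,-0.038,0,0,0,-0.8],
    [-0.7,-0.013,-0.038,0,0,0,-0.8],
    [-0.7,-0.013,-0.038,0,0,0,-0.8],
    [-0.7,-0.013,-0.038,0,0,0,-0.8],
    [-0.7,-0.013,-0.038,0,0,0,-0.8],
    [-0.7,-0.013,-0.038,0,0,0,-0.8],
    [-0.7,-0.01,-0.038,0,0,0,-0.8],
    [-0.7,0,0,-0.02,0,0,0],
    [-0.7,0,0,-0.015,0,0,0],
    [-0.7,0,0,0,0,0,0],
    [-0.7,0,0,0,0,0,0],
  ],
  force=25,
)

```text
time_s: 6.22
tcp_pos: [0.4742, -0.1896, 0.1648]
eef_rot: [180.0, -0.0, -0.5]
contact_force: [0.3, 0.3, -0.4]
gripper_width: 0.0176
gripper_force: 25.0
```

```bash
python3 - <<'E'
from h import *
s=telemetry.get_state();print(s["tcp_pos"],s["eef_rot"],s["contact_force"])
T=cap("top",4);S=cap("side",4);np.savez("T2.npz",**T);np.savez("S2.npz",**S)
q=[tuple(proj(c,[[.474,-.191,.09]])[0].astype(int)) for c in(T,S)];print(q)
W=[cv2.resize(c["img"][y-50:y+30,x-40:x+40],None,fx=5,fy=5,interpolation=cv2.INTER_CUBIC) for c,(x,y) in zip((T,S),q)]
cv2.imwrite("pics/d1.png",np.hstack(W)[:,:,::-1])
E
```

```text
[ 0.47421447 -0.18962906  0.16483734] [ 1.79990210e+02 -5.98413876e-03 -4.61332673e-01] [ 0.34887181  0.25746885 -0.35764218]
[(np.int64(373), np.int64(235)), (np.int64(302), np.int64(255))]
```

View pics/d1.png

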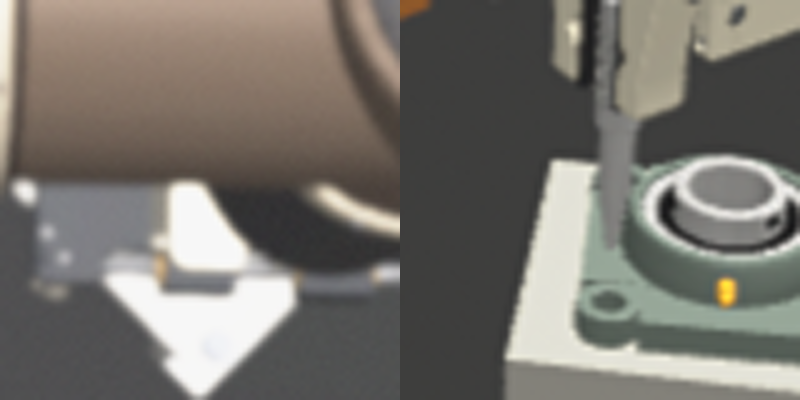

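The top view is blocked by the arm. The side view shows the drift tip at crop (212,247) and the flange hole just below it at (209,302). I'll use the same camera for both, with known heights.

```bash
python3 - <<'E'
from h import *
S=load("S2.npz");f=lambda x,y:(262+(x+.5)/5-.5,205+(y+.5)/5-.5)
print(plane(S,[f(213,247)],.0929),plane(S,[f(209,302)],.07))
print(plane(S,[f(216,118)],.0929+.058))
E
```

```text
[[ 0.4779473  -0.19057408  0.0929    ]] [[ 0.47417771 -0.19455684  0.07      ]]
[[ 0.47801227 -0.18739649  0.1509    ]]
```

Request:
move_arm(
  plan=[
    [-0.7,-0.003,-0.001,-0.01,0,0,0],
    [-0.7,0,0,-0.01,0,0,0],
    [-0.7,0,0,-0.006,0,0,0],
    [-0.7,0,0,-0.006,0,0,0],
    [-0.7,0,0,-0.004,0,0,0],
    [-0.7,0,0,-0.003,0,0,0],
    [-0.7,0,0,-0.003,0,0,0],
    [-0.7,0,0,0,0,0,0],
  ],
)

```text
time_s: 7.62
tcp_pos: [0.4709, -0.1911, 0.1225]
eef_rot: [180.0, -0.0, -0.5]
contact_force: [-0.3, -0.1, -1.8]
gripper_width: 0.0176
gripper_force: 25.0
```

Request:
move_arm(
  plan=[
    [-0.7,0,0,-0.004,0,0,0],
    [-0.7,0,0,-0.004,0,0,0],
    [-0.7,0,0,-0.004,0,0,0],
    [-0.7,0,0,0,0,0,0],
  ],
)

```text
time_s: 8.12
tcp_pos: [0.4713, -0.1909, 0.1103]
eef_rot: [-180.0, -0.1, -0.5]
contact_force: [3.9, -1.1, -4.0]
gripper_width: 0.0177
gripper_force: 25.0
```

Request:
move_arm(
  plan=[
    [-0.7,0.0015,0.0005,-0.003,0,0,0],
    [-0.7,0,0,-0.003,0,0,0],
    [-0.7,0,0,0,0,0,0],
  ],
)

```text
time_s: 8.5
tcp_pos: [0.472, -0.1902, 0.1041]
eef_rot: [-180.0, 0.0, -0.5]
contact_force: [1.9, 1.0, -2.5]
gripper_width: 0.0177
gripper_force: 25.0
```

Request:
move_arm(
  plan=[
    [-0.7,0.0008,0.0008,-0.003,0,0,0],
    [-0.7,0,0,-0.003,0,0,0],
    [-0.7,0,0,0,0,0,0],
  ],
)

```text
time_s: 8.88
tcp_pos: [0.4725, -0.1894, 0.098]
eef_rot: [-180.0, 0.1, -0.5]
contact_force: [-0.3, 3.6, -2.0]
gripper_width: 0.0177
gripper_force: 25.0
```

Request:
move_arm(
  plan=[
    [-0.7,0,0.0015,-0.002,0,0,0],
    [-0.7,0,0.0005,-0.003,0,0,0],
    [-0.7,0,0,0,0,0,0],
  ],
)

```text
time_s: 9.25
tcp_pos: [0.4726, -0.1879, 0.0931]
eef_rot: [180.0, 0.1, -0.5]
contact_force: [-1.6, -1.9, -2.7]
gripper_width: 0.0174
gripper_force: 25.0
```

Request:
move_arm(
  plan=[
    [-0.7,-0.0003,-0.0003,-0.003,0,0,0],
    [-0.7,0,0,-0.003,0,0,0],
    [-0.7,0,0,-0.003,0,0,0],
    [-0.7,0,0,0,0,0,0],
  ],
)

```text
time_s: 9.75
tcp_pos: [0.4726, -0.188, 0.0842]
eef_rot: [-180.0, 0.0, -0.5]
contact_force: [-1.6, -1.1, -1.6]
gripper_width: 0.0179
gripper_force: 25.0
```

Request:
move_arm(
  plan=[
    [-0.7,-0.0003,-0.0003,-0.002,0,0,0],
    [-0.7,0,0,-0.002,0,0,0],
    [-0.7,0,0,0,0,0,0],
  ],
)

```text
time_s: 10.12
tcp_pos: [0.4738, -0.1887, 0.0831]
eef_rot: [179.9, -0.2, -0.4]
contact_force: [-6.9, 1.9, 22.0]
gripper_width: 0.0173
gripper_force: 25.0
```

The shoulder is seated at 22 N. I'll ease off, release and rise, moving away toward the near screw with a quarter turn.

Request:
move_arm(
  plan=[
    [-0.7,0,0,0.0025,0,0,0],
    [0.14,0,0,0,0,0,0],
    [0.14,0,0,0,0,0,0],
    [0.14,0,0,0,0,0,0],
    [0.14,0,0,0.03,0,0,0],
    [0.14,0,0,0.05,0,0,0],
    [0.14,0,0,0.035,0,0,0],
    [-0.3,0.003,0.04,0,0,0,-8.3],
    [-0.3,0.003,0.04,0,0,0,-8.3],
    [-0.3,0.003,0.04,0,0,0,-8.3],
    [-0.3,0.003,0.04,0,0,0,-8.3],
    [-0.3,0.003,0.04,0,0,0,-8.3],
    [-0.3,0.003,0.04,0,0,0,-8.3],
    [-0.3,0.003,0.04,0,0,0,-8.3],
    [-0.3,0.003,0.04,0,0,0,-8.3],
    [-0.3,0.003,0.04,0,0,0,-8.3],
    [-0.3,0.003,0.003,0,0,0,-8],
    [-0.3,0,0,0,0,0,0],
  ],
  force=20,
)

```text
time_s: 12.38
tcp_pos: [0.5024, 0.1752, 0.1976]
eef_rot: [180.0, -0.0, -83.1]
contact_force: [0.5, -1.1, 0.4]
gripper_width: 0.0305
gripper_force: 0.0
```

```bash
python3 - <<'E'
from h import *
s=telemetry.get_state();print(s["tcp_pos"],s["eef_rot"],s["contact_force"],s["gripper_width"])
T=cap("top",4);S=cap("side",4);np.savez("T3.npz",**T);np.savez("S3.npz",**S)
a=np.hstack([rect(T,.541,-.194,.07,.1,2),rect(S,.541,-.194,.07,.1,2)])
cv2.imwrite("pics/r3.png",a[:,:,::-1])
E
sed -e 's/T.npz/T3.npz/;s/S.npz/S3.npz/' e.py | python3 -
```

```text
[0.50235838 0.17518778 0.19759355] [ 1.79960228e+02 -1.90822696e-02 -8.31165240e+01] [ 0.45086392 -1.09001977  0.43031037] 0.03050134525098359
T UR (np.float64(-135.7445041417859), np.float64(0.11370319165600597), np.float64(2.064259815241986), 55)
T UL (np.float64(-45.31973914844417), np.float64(0.23663122671983017), np.float64(0.3410834682308856), 60)
S LL (np.float64(-135.24504143760072), np.float64(0.1410712454430188), np.float64(-2.6465015316141827), 55)
S UR (np.float64(-135.24277406619066), np.float64(0.12975215260497586), np.float64(5.677101505913891), 60)
T flange LR flange (np.float64(-45.27401671147843), np.float64(0.26746025073345964), np.float64(5.426484826900623), 51) UR (np.float64(-135.5732305310233), np.float64(1.3851022900713645), np.float64(-2.1412031170746104), 56) LL (np.float64(-136.10894627750957), np.float64(4.021136819853009), np.float64(-1.7477015318999116), 60) UL (np.float64(-43.7678574659839), np.float64(4.211825507650657), np.float64(-2.8192559604227556), 60)
S flange LR flange (np.float64(-45.68938677293976), np.float64(0.7845756303154418), np.float64(3.283218529471632), 46) UR (np.float64(-134.88363681865965), np.float64(0.18341997394321338), np.float64(1.0927568023504044), 53) LL (np.float64(-132.96293134753213), np.float64(0.5023879075034922), np.float64(-5.939107406082875), 54) UL (np.float64(-47.21363614184964), np.float64(4.582992094835123), np.float64(5.348548684220795), 60)
```

View pics/r3.png

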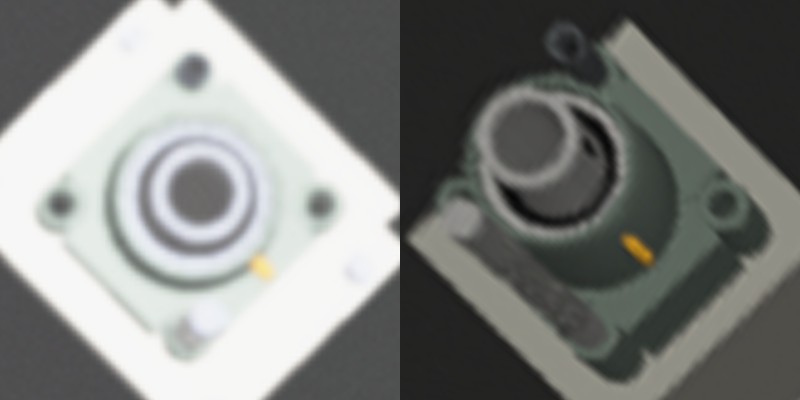

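The picture shows the flange in line: both side holes are fully dark, at (60,205) and (321,204), i.e. about (.5385,-.124) and (.539,-.2545). The drift is standing in its hole, and the flange edge at -45.3° matches the pedestal. Now I'll grasp the near screw.

Request:
move_arm(
  plan=[
    [-0.3,0,0.0015,-0.035,0,0,0],
    [-0.3,0,0,-0.04,0,0,0],
    [-0.3,0,0,-0.03,0,0,0],
    [-0.3,0,0,-0.015,0,0,0],
    [-0.3,0,0,-0.009,0,0,0],
    [-0.3,0,0,0,0,0,0],
    [-0.7,0,0,0,0,0,0],
    [-0.7,0,0,0,0,0,0],
    [-0.7,0,0,0,0,0,0],
  ],
  force=15,
)

```text
time_s: 13.9
tcp_pos: [0.503, 0.1765, 0.0699]
eef_rot: [-179.9, 0.0, -83.2]
contact_force: [0.6, 0.1, 3.2]
gripper_width: 0.0172
gripper_force: 15.0
```

Request:
move_arm(
  plan=[
    [-0.7,0,0,0.02,0,0,0],
    [-0.7,0,0,0.04,0,0,0],
    [-0.7,0,0,0.05,0,0,0],
    [-0.7,0.0051,-0.0429,0,0,0,-0.97],
    [-0.7,0.0051,-0.0429,0,0,0,-0.97],
    [-0.7,0.0051,-0.0429,0,0,0,-0.97],
    [-0.7,0.0051,-0.0429,0,0,0,-0.97],
    [-0.7,0.0051,-0.0429,0,0,0,-0.97],
    [-0.7,0.0051,-0.0429,0,0,0,-0.97],
    [-0.7,0.0051,-0.0427,0,0,0,-0.97],
    [-0.7,0,0,0,0,0,0],
    [-0.7,0,0,-0.03,0,0,0],
    [-0.7,0,0,-0.03,0,0,0],
    [-0.7,0,0,0,0,0,0],
  ],
  force=20,
)

```text
time_s: 15.65
tcp_pos: [0.5363, -0.1235, 0.1172]
eef_rot: [179.7, -0.0, -90.0]
contact_force: [0.4, 0.8, 0.3]
gripper_width: 0.0172
gripper_force: 20.0
```

```bash
python3 - <<'E'
from h import *
s=telemetry.get_state();print(s["tcp_pos"],s["eef_rot"],s["contact_force"])
S=cap("side",4);T=cap("top",1);np.savez("S4.npz",**S)
x,y=proj(S,[[.539,-.124,.08]])[0].astype(int);print(x,y)
W=[cv2.resize(S["img"][y-40:y+40,x-40:x+40],None,fx=5,fy=5,interpolation=cv2.INTER_CUBIC)]
x,y=proj(T,[[.539,-.124,.08]])[0].astype(int);print(x,y)
W+=[cv2.resize(T["img"][y-40:y+40,x-40:x+40],None,fx=5,fy=5,interpolation=cv2.INTER_CUBIC)]
cv2.imwrite("pics/d4.png",np.hstack(W)[:,:,::-1])
E
```

```text
[ 0.53631308 -0.12350802  0.11718108] [ 1.79732540e+02 -2.01352804e-03 -9.00073686e+01] [0.38995526 0.8294077  0.29589069]
305 235
345 209
```

View pics/d4.png

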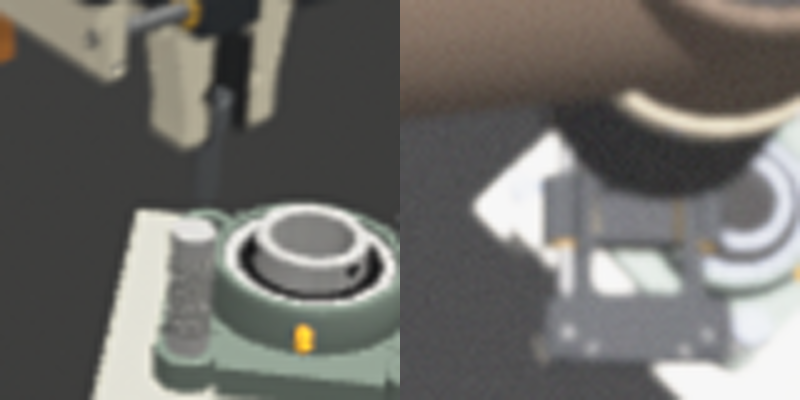

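The side view shows the screw shank from (222,95) to (203,200), leaning slightly left. I'll measure the lean and the tip position.

```bash
python3 - <<'E'
from h import *
S=load("S4.npz");g=cv2.cvtColor(S["img"],cv2.COLOR_RGB2GRAY).astype(float);h=S["img"].astype(int)
for y in range(213,240): print(y,g[y,299:316].astype(int))
for z in(.119,.099,.079): print(z,proj(S,[[.5375,-.1235,z]]))
print("hole",proj(S,[[.5385,-.1235,.07]]))
E
```

```text
213 [145 147 155 165 169 168 139  80  54  77  85  80  56  35  34  71 140]
214 [145 146 155 165 169 163 119  64  56  77  89  92  65  37  34  71 143]
215 [145 146 152 164 169 161 133  85  61  76  99  95  61  34  36  83 149]
216 [145 145 151 163 169 168 152 106  75  79  90  79  49  32  38  87 151]
217 [146 145 150 162 169 170 159 117  82  75  77  69  46  31  39  94 154]
218 [147 146 151 163 169 170 163 122  80  71  73  67  45  32  44  97 149]
219 [148 147 152 163 169 170 164 122  79  70  73  64  46  34  44  84 119]
220 [149 148 152 163 169 170 160 113  73  71  72  62  52  44  48  71  81]
221 [146 149 153 164 170 170 159 110  71  69  68  62  57  54  54  63  64]
222 [126 143 155 166 168 165 145  93  65  69  66  63  61  60  61  62  61]
223 [ 96 118 142 156 151 136 101  65  64  70  65  62  62  62  62  62  62]
224 [ 75  88 107 113 101  89  71  64  68  69  65  62  62  61  62  62  62]
225 [63 70 76 74 67 65 67 68 70 69 64 62 62 61 62 62 62]
226 [61 62 63 62 60 63 67 70 70 69 64 62 62 63 62 62 62]
227 [62 62 62 61 60 64 69 69 70 68 64 62 62 62 62 62 61]
228 [62 62 62 61 61 65 69 70 70 68 64 62 62 62 61 62 61]
229 [62 61 62 61 61 64 68 70 69 67 64 62 62 62 62 62 62]
230 [62 62 62 61 61 65 68 69 69 67 63 62 62 62 62 62 62]
231 [62 62 62 61 62 66 68 69 70 67 64 62 62 62 62 62 62]
232 [62 61 62 62 62 65 68 69 69 66 63 62 62 62 62 62 62]
233 [63 62 62 61 62 66 69 69 68 65 63 62 62 62 62 62 62]
234 [61 61 62 61 62 65 67 68 67 64 62 62 62 62 61 61 62]
235 [60 60 60 60 60 61 64 65 62 59 61 61 61 61 60 60 59]
236 [64 62 62 63 71 75 83 87 79 72 64 60 59 64 65 65 75]
237 [129 114 106 112 144 157 155 155 153 139 108  78  67  97 111 113 138]
238 [222 209 182 182 190 185 157 135 124 136 149 139 110 124 146 143 137]
239 [224 225 224 223 222 222 219 197 138  98 119 150 154 142 135 166 213]
0.119 [[306.17567324 220.30451197]]
0.099 [[305.66143952 228.28204799]]
0.079 [[305.15663985 236.07811602]]
hole [[305.27915088 239.39014074]]
```

The shank is vertical within measurement error and lines up with the hole in the side view. I'll nudge +x a little and feel for the hole.

Request:
move_arm(
  plan=[
    [-0.7,0.0013,0,-0.005,0,0,0],
    [-0.7,0,0,-0.004,0,0,0],
    [-0.7,0,0,-0.003,0,0,0],
    [-0.7,0,0,-0.003,0,0,0],
    [-0.7,0,0,-0.003,0,0,0],
    [-0.7,0,0,0,0,0,0],
  ],
)

```text
time_s: 16.65
tcp_pos: [0.5392, -0.124, 0.1007]
eef_rot: [180.0, -0.0, -90.0]
contact_force: [-0.5, -0.7, -1.2]
gripper_width: 0.0176
gripper_force: 20.0
```

Request:
move_arm(
  plan=[
    [-0.7,0,0,-0.004,0,0,0],
    [-0.7,0,0,-0.004,0,0,0],
    [-0.7,0,0,-0.004,0,0,0],
    [-0.7,0,0,-0.004,0,0,0],
    [-0.7,0,0,0,0,0,0],
  ],
)

```text
time_s: 17.27
tcp_pos: [0.5393, -0.124, 0.0846]
eef_rot: [180.0, -0.0, -90.0]
contact_force: [-0.5, -2.1, -1.6]
gripper_width: 0.0171
gripper_force: 20.0
```

Request:
move_arm(
  plan=[
    [-0.7,0,-0.0007,-0.004,0,0,0],
    [-0.7,0,0,-0.004,0,0,0],
    [-0.7,0,0,-0.003,0,0,0],
    [-0.7,0,0,0,0,0,0],
  ],
)

```text
time_s: 17.77
tcp_pos: [0.5393, -0.1246, 0.0737]
eef_rot: [180.0, 0.0, -90.0]
contact_force: [-0.8, -0.8, -0.3]
gripper_width: 0.0169
gripper_force: 20.0
```

Request:
move_arm(
  plan=[
    [-0.7,0,0,-0.002,0,0,0],
    [-0.7,0,0,0,0,0,0],
    [-0.3,0,0,0,0,0,0],
    [-0.3,0,0,0,0,0,0],
    [-0.3,0,0,0,0,0,0],
    [-0.3,0,0,0.015,0,0,0],
    [-0.9,0,0,0.01,0,0,0],
    [-1,0,0,0,0,0,0],
    [-1,0,0,0,0,0,0],
    [-1,0,0,-0.006,0,0,0],
    [-1,0,0,-0.005,0,0,0],
    [-1,0,0,-0.003,0,0,0],
    [-1,0,0,0,0,0,0],
  ],
)

```text
time_s: 19.4
tcp_pos: [0.5393, -0.1247, 0.0827]
eef_rot: [180.0, -0.0, -90.0]
contact_force: [-0.9, 0.5, -0.0]
gripper_width: 0.0003
gripper_force: 0.0
```

Closed fingers reach 82.7 mm without contact, so the first screw is seated. Now the second one.

Request:
move_arm(
  plan=[
    [-1,0,0,0.05,0,0,0],
    [-1,0,0,0.06,0,0,0],
    [-0.3,0.0019,0.044,0,0,0,0.97],
    [-0.3,0.0019,0.044,0,0,0,0.97],
    [-0.3,0.0019,0.044,0,0,0,0.97],
    [-0.3,0.0019,0.044,0,0,0,0.97],
    [-0.3,0.0019,0.044,0,0,0,0.97],
    [-0.3,0.0019,0.044,0,0,0,0.97],
    [-0.3,0.0019,0.0435,0,0,0,0.97],
    [-0.3,0,0,-0.03,0,0,0],
    [-0.3,0,0,-0.03,0,0,0],
    [-0.3,0,0,0,0,0,0],
  ],
  force=15,
)

```text
time_s: 20.9
tcp_pos: [0.5513, 0.1821, 0.1309]
eef_rot: [179.8, -0.1, -83.2]
contact_force: [0.5, -0.6, 0.7]
gripper_width: 0.0304
gripper_force: 0.0
```

Request:
move_arm(
  plan=[
    [-0.3,0.0005,0.0005,-0.03,0,0,0],
    [-0.3,0,0,-0.02,0,0,0],
    [-0.3,0,0,-0.011,0,0,0],
    [-0.3,0,0,0,0,0,0],
    [-0.7,0,0,0,0,0,0],
    [-0.7,0,0,0,0,0,0],
    [-0.7,0,0,0,0,0,0],
  ],
)

```text
time_s: 21.78
tcp_pos: [0.5538, 0.1837, 0.073]
eef_rot: [-179.9, 0.0, -83.2]
contact_force: [0.1, 0.3, 4.1]
gripper_width: 0.0171
gripper_force: 15.0
```

Request:
move_arm(
  plan=[
    [-0.7,0,0,0.02,0,0,0],
    [-0.7,0,0,0.04,0,0,0],
    [-0.7,0,0,0.05,0,0,0],
    [-0.7,-0.0015,-0.0438,0,0,0,-0.68],
    [-0.7,-0.0015,-0.0438,0,0,0,-0.68],
    [-0.7,-0.0015,-0.0438,0,0,0,-0.68],
    [-0.7,-0.0015,-0.0438,0,0,0,-0.68],
    [-0.7,-0.0015,-0.0438,0,0,0,-0.68],
    [-0.7,-0.0015,-0.0438,0,0,0,-0.68],
    [-0.7,-0.0015,-0.0438,0,0,0,-0.68],
    [-0.7,-0.0015,-0.0438,0,0,0,-0.68],
    [-0.7,-0.0015,-0.0438,0,0,0,-0.68],
    [-0.7,-0.0015,-0.0435,0,0,0,-0.68],
    [-0.7,0,0,0,0,0,0],
    [-0.7,0,0,-0.03,0,0,0],
    [-0.7,0,0,-0.03,0,0,0],
    [-0.7,0,0,0,0,0,0],
    [-0.7,0,0,0,0,0,0],
  ],
  force=20,
)

```text
time_s: 24.02
tcp_pos: [0.539, -0.2542, 0.1232]
eef_rot: [-179.9, -0.0, -90.0]
contact_force: [0.2, -0.3, -0.3]
gripper_width: 0.017
gripper_force: 20.0
```

Request:
move_arm(
  plan=[
    [-0.7,-0.0005,0,-0.005,0,0,0],
    [-0.7,0,0,-0.004,0,0,0],
    [-0.7,0,0,-0.003,0,0,0],
    [-0.7,0,0,-0.003,0,0,0],
    [-0.7,0,0,-0.003,0,0,0],
    [-0.7,0,0,-0.003,0,0,0],
    [-0.7,0,0,0,0,0,0],
  ],
)

```text
time_s: 24.9
tcp_pos: [0.5381, -0.2543, 0.1009]
eef_rot: [-180.0, -0.0, -90.0]
contact_force: [2.9, -0.3, -1.9]
gripper_width: 0.0171
gripper_force: 20.0
```

In the hole. There is a little force along +x, so I'll follow it.

Request:
move_arm(
  plan=[
    [-0.7,0.001,0,-0.004,0,0,0],
    [-0.7,0,0,-0.004,0,0,0],
    [-0.7,0,0,-0.004,0,0,0],
    [-0.7,0,0,-0.004,0,0,0],
    [-0.7,0,0,0,0,0,0],
  ],
)

```text
time_s: 25.52
tcp_pos: [0.5384, -0.2543, 0.0846]
eef_rot: [180.0, 0.0, -90.0]
contact_force: [0.1, 0.2, -1.0]
gripper_width: 0.0172
gripper_force: 20.0
```

Request:
move_arm(
  plan=[
    [-0.7,0,0,-0.004,0,0,0],
    [-0.7,0,0,-0.004,0,0,0],
    [-0.7,0,0,-0.003,0,0,0],
    [-0.7,0,0,-0.001,0,0,0],
    [-0.7,0,0,0,0,0,0],
    [-0.3,0,0,0,0,0,0],
    [-0.3,0,0,0,0,0,0],
    [-0.3,0,0,0,0,0,0],
    [-0.3,0,0,0.015,0,0,0],
    [-0.9,0,0,0.01,0,0,0],
    [-1,0,0,0,0,0,0],
    [-1,0,0,0,0,0,0],
    [-1,0,0,-0.006,0,0,0],
    [-1,0,0,-0.005,0,0,0],
    [-1,0,0,-0.003,0,0,0],
    [-1,0,0,0,0,0,0],
  ],
)

```text
time_s: 27.52
tcp_pos: [0.5385, -0.2543, 0.0835]
eef_rot: [179.9, 0.0, -90.0]
contact_force: [-0.7, 0.3, -0.8]
gripper_width: 0.0005
gripper_force: 0.0
```

Request:
move_arm(
  plan=[
    [-1,0,0,0.05,0,0,0],
    [-1,0,0,0.06,0,0,0],
    [-1,0,0.045,0,0,0,0],
    [-1,0,0.045,0,0,0,0],
    [-1,0,0.045,0,0,0,0],
    [-1,0,0.045,0,0,0,0],
    [-1,0,0.045,0,0,0,0],
    [-1,0,0.045,0,0,0,0],
    [-1,0,0.045,0,0,0,0],
    [-1,0,0.045,0,0,0,0],
    [-1,0,0,0,0,0,0],
    [-1,0,0,0,0,0,0],
  ],
)

```text
time_s: 29.02
tcp_pos: [0.5386, 0.1057, 0.194]
eef_rot: [180.0, -0.0, -90.0]
contact_force: [-0.0, 0.4, -0.0]
gripper_width: 0.0004
gripper_force: 0.0
```

```bash
python3 - <<'E'
from h import *
T=cap("top",4);S=cap("side",4)
x,y=proj(S,[[.541,-.194,.08]])[0].astype(int)
a=np.hstack([rect(T,.541,-.194,.07,.1,2),cv2.resize(S["img"][y-50:y+50,x-50:x+50],None,fx=4,fy=4,interpolation=cv2.INTER_CUBIC)])
cv2.imwrite("pics/f.png",a[:,:,::-1])
E
```

```text
(no output)
```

View pics/f.png

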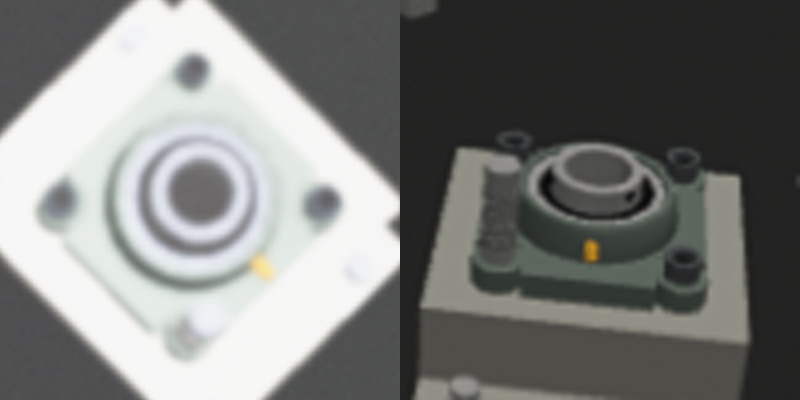

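The final picture shows both cap screws seated, at (60,199) and (321,201) in the top map. The drift is upright in its hole and the arm is clear.

```bash
python3 -c "
from plant import workorder;print(workorder.close_job())"
```

```text
the job is handed in; nothing more can be done
None
```

The drift is home in the diagonal hole with the flange in line, both cap screws are seated in the side holes, the oil can and tray were not touched, and the job is handed in at about 29 s; the hand-in gave no verdict.

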